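# Let the copy stand's camera head down to the index clip on its ratchet pawl

### The job

The camera head of the copy stand is too high for the note pad: bring it down until the steel pointer on its carriage stands level with the black index clip on the rule, using the ratchet pawl. Press the black ball on the pawl's tail lightly to lift the pawl off the ratchet wheel, follow the carriage down as it sinks by its own weight, keeping the pawl clear all the way so that it does not clatter in the teeth and without pushing the carriage along, then let go at the clip so that the pawl drops home and holds the head there. Leave the clip and the things around where they are.

Things in the scene. Friction and masses are not known exactly. Their poses are not given: they have to be found in the camera images.
- stand: Copy stand, fixed: grey baseboard 150 x 260 x 18 mm; square aluminium column (26 mm, top at 361 mm) 22 mm behind and 85 mm right of the board's centre; a carriage on it carries the camera head out to the left. Origin: centre of the board's underside; x away from the robot at zero yaw, y left towards the camera, z up. Gives way if any part of it is pressed with more than 10 N.
- drum (a joint): Turn of the winding drum, rad: steel ratchet wheel (74 mm across, 14 teeth 8 mm deep, axis along the stand's x) with a black knurled grip (42 mm) on its front, borne by the carriage 70 mm ahead of the column. Grows as it turns back (clockwise seen by the robot) while the head sinks: 2.2 mm of height a tooth, 31 mm a turn, by rack and pinion.
- carriage (a joint): Vertical slide of the carriage with the camera head, m: 0 at the start, grows as it sinks. It cannot sink with the pawl in the teeth. With the pawl clear it sinks by itself on an oil damper at a steady speed that differs from case to case, 4 to 15 mm/s, and cannot be seen beforehand; every newton of push on it adds 0.4 mm/s. Released, it runs on until the falling pawl meets a tooth, up to 3 mm.
- pawl (a joint): Rocking angle of the roller-nosed pawl on its pin at the wheel's upper right, rad: 0 to 0.02 = home between two teeth, above 0.15 = clear of the teeth, 0.28 = rigid stop. A spring returns it (2.1 N at the tail when home, 3.2 N at the stop). Breaking it free of the loaded tooth takes 3 to 7 N at the tail; clear of it, more than 3.2 N is felt only on the stop, where further push drives the carriage.
- pawl_tail (a point): Top of the black ball knob, 18 mm across, on the end of the pawl's tail: rightmost part of the mechanism, 112 mm right of the column and 70 mm ahead of it, 66 mm right of the pawl's pin; 277 mm above the table at the start, free above. Pressed down it lifts the pawl: 10 mm to clear, 18 mm to the stop, relative to the carriage with which it sinks.
- pointer (a point): Tip of the small steel pointer at the left of the carriage's gear plate, beside the rule; sinks with the carriage; 200 mm above the table at the start.
- clip_mark (a point): Middle of the right edge of the index clip, a black block 11 x 26 x 14 mm with a white line at mid height, on the upright aluminium rule left of the wheel; 45 to 90 mm below the pointer at the start. The pointer must end level with it.
- sticky_pad: Yellow block of sticky notes, 87 x 87 x 18 mm, on the baseboard under the camera. Origin: centre of its underside. Bystander.
- hub: Silver-grey USB hub, 41 x 109 x 16 mm, lying in front of the speaker, right of the stand. Origin: centre of its underside. Bystander. Also solid, not listed: the floor lamp between robot and cabinet (post at x 0.27, y 0.27, up to 0.7 m above the table; shade above 0.85 m): draw the arm in to pass it from the left.

How it is judged:
On the way, in this order (a step that is already met when the one before it is completed fails the run):
1. the pawl is lifted clear of the ratchet wheel (value of joint pawl above 0.15 rad), for 0.1 s.
2. the pawl is still held clear when the pointer has come within 20 mm of the index clip (value of joint pawl above 0.14 rad and z of pointer in the frame of clip_mark below 0.02 m).
At the end, for the whole second after the job is handed in: The pointer stands level with the index clip, within 7 mm (the clip's own height); the pawl has dropped home between two teeth (below 0.04 rad) and the carriage hangs still on it (z of pointer in the frame of clip_mark between -0.007 and 0.007 m and value of joint pawl below 0.04 rad and velocity of joint carriage between -0.001 and 0.001 m/s); the robot touches nothing.
It fails at once if the stand is pressed with more than 10 N (pawl or carriage forced) (contact force between any of the fingers, the arm and stand above 10 N).
It fails at once if the pawl drops into the teeth on the way, after the first 12 mm and more than 13 mm above the clip (distance of pointer from where it was at the start of the episode above 0.012 m and z of pointer in the frame of clip_mark above 0.013 m and value of joint pawl below 0.11 rad).
It fails at once if the index clip is shifted by more than 4 mm (distance of clip_mark from where it was at the start of the episode above 0.004 m).
It fails at once if the note pad or the hub is shifted by more than 20 mm (distance of any of sticky_pad, hub from where it was at the start of the episode above 0.02 m).
It also fails if it takes over 61 s, if anything falls off the work surface, if the arm or the gripper's body presses on something with over 40 N, if the wrist force passes 120 N, or if a joint passes its speed limit or range.

### The arm

A 6-joint arm with a two-finger parallel gripper is mounted at the origin on a cart in front of the work surface, level with it; the furniture and walls round the work are solid. World frame = base frame: x ahead of the robot, y to its left, z up, the work surface at z = 0. Lengths are in m, angles in rad, forces in N, time in s.
With the tool pointing down it reaches from about 0.35 to 0.925 m from the base axis. Payload 6.4 kg.
Tool frame: the origin (TCP) lies at the very end of the fingers, on their centre line; the grasp point (between the pads) lies robot.pinch_z behind it (robot.pinch_z is the distance from the TCP to the grasp point, in m); z points along the fingers, y is the line along which they close (so a half turn about z gives the same grasp; the last joint's range is limited). The gripper opens to 94 mm and grips with 3 to 60 N. Pads are 16 mm wide; open, the fingers measure 119 mm over their backs; the gripper's body (75 mm by 177 mm) begins 78 mm behind the grasp point.
Start: joints at [1.03, 0.245, 1.558, -0, 1.339, -0.174], TCP at [0.233, 0.607, 0.205] pointing down, gripper open.
Joint ranges: [-3.13, 3.13], [-1.02, 2.26], [0.13, 2.54], [-0.95, 4.09], [0.21, 2.88], [-2.74, 2.74]. Speed limits (rad/s): [2.57, 2.57, 3.14, 3.14, 3.14, 3.14].

### API

Orientations are given as a unit quaternion [x, y, z, w].
In Python, from workcell import sensors, vision, workorder, robot gives the robot as it stands. The module is installed in compiled form; this text tells all that it offers.
- The arm moves only by the tool play_rows, never from a script. Its argument "targets" is a list of rows, each a list of 7 numbers: the opening, from 0 (shut) to 1 (fully open), then the shift along the world's x, y, z in units of 0.025 m (1.0 is 0.025 m), then the turn, a rotation vector about the world's x, y, z in units of 0.08 rad (1.0 is 0.08 rad). A call has 1 to 8 rows; each row shifts and turns the commanded pose from where the row before left it; what a row does not reach is not made up. A row lasts 1/10 s, in which the tool goes at most 50 mm and 8.59 degrees, less where a joint would pass 70% of its speed; a pose out of reach is approached as far as the arm can. A call with a number of a shift or a turn outside -1 to 1 is refused whole. A call with a gripper value outside its range is refused whole. The fingers move at their own pace and stop on an object; "newtons" is the grip in N (left out, the last holds). Time passes only in rows, so rows that do not move let the fingers close. It gives the time, the measured TCP pose, the force, the opening and the grip force at its end, in the units of the state.
- sensors.read_state(): the state, without advancing time (a new reading comes with each control period).
- vision.camera(name): name is "side" or "top"; returns the picture (480x640x3 uint8, red, green, blue); there is no depth.
- vision.get_calibration(name): a dict with "fovy" (degrees; the focal length in pixels is half the picture's height over the tangent of half this angle, whatever the lens; pixels are square), "cx", "cy" (the principal point, pixels), "world_to_cam" (4x4, takes a point from world to camera coordinates). Camera axes: x right, y down, z forward; pixel columns grow to the right and rows downward; lengths in m; the calibration is good to about 2 mm. A picture is of the moment at which its call begins. get_calibration takes no time and is no camera call.
- workorder.close_job(): hands the job in; it is judged then, once.
The state is a dict: "time": time; "q": joint angles; "joint_vel": joint speeds; "effort": joint torques, N m; "ee_pos": TCP position; "tool_rot": TCP orientation; "ft_force": force on the tool from outside, world axes, zero at the start; "wrist_torque": the same for the moment, N m; "grip_width": opening from 0.0 (shut) to 1.0 (fully open); "gripper_force": force on a finger pad.
Only numpy, scipy, OpenCV 4.12 (cv2) and the standard library are available. Lean on these libraries where they do the work, as an engineer would, in place of code of your own. Each camera call takes 0.05 s, during which the arm holds its last target. There are 200 camera calls.

## Working session

There is one attempt and no reset: what is moved stays moved. The work goes in short steps, Python scripts to look and compute and a tool call to move; the robot and the scene stay as the last step left them, time stands still between calls to the robot, and variables do not carry over. Pictures are saved under pics/ and viewed, at most 10 in all, crops included, and the job is handed in when it is done.

Besides the shell and the picture viewer there is one more tool, called after ">>>" as name(argument=value, ...), one argument or row to a line, values as JSON. play_rows: Moves the arm, as the interface text tells. Its arguments: {"type":"object","properties":{"targets":{"type":"array"},"newtons":{"type":"number"}},"required":["targets"]}

```bash
mkdir -p pics
python3 - <<'E'
from workcell import sensors, vision, robot
import cv2
print(sensors.read_state())
for n in ("side","top"):
    cv2.imwrite(f"pics/{n}0.png",vision.camera(n)[:,:,::-1]); print(n,vision.get_calibration(n))
print(robot.pinch_z)
E
```

```text
{'time': 0.0, 'q': array([ 1.02985603e+00,  2.45797193e-01,  1.55899637e+00,  9.68118002e-06,
        1.33870530e+00, -1.74094728e-01]), 'joint_vel': array([ 0.00136422, -0.00105998,  0.00057651,  0.00072355, -0.000926  ,
        0.00102875]), 'effort': array([ 6.86149087e-04, -4.15847218e+01, -3.14598262e+01,  6.84945867e-02,
        3.33691249e-02, -1.75239470e-04]), 'ee_pos': array([0.23281328, 0.6062349 , 0.20436565]), 'tool_rot': array([ 1.82397021e-01,  9.83224500e-01, -8.91187874e-04, -3.37949847e-04]), 'ft_force': array([-0.24020342, -0.99874409, -0.39754547]), 'wrist_torque': array([-0.00041186,  0.0078567 ,  0.01579154]), 'gripper_force': 0.0, 'grip_width': 0.9997048399829742}
side {'fovy': 57.921708545670576, 'cx': 318.1715294093224, 'cy': 242.02546123231863, 'world_to_cam': array([[-0.99643379, -0.08377834, -0.01004489,  0.55246629],
       [-0.06516403,  0.83968436, -0.53915102, -0.05149809],
       [ 0.05360371, -0.53657373, -0.8421492 ,  1.09662451],
       [ 0.        ,  0.        ,  0.        ,  1.        ]])}
top {'fovy': 48.94237501156426, 'cx': 323.4385619781151, 'cy': 236.8603663322882, 'world_to_cam': array([[ 0.47053283, -0.88237413,  0.00383981, -0.06341792],
       [-0.82882372, -0.4434613 , -0.34116465,  0.60934154],
       [ 0.30273767,  0.15734664, -0.93999571,  0.84250912],
       [ 0.        ,  0.        ,  0.        ,  1.        ]])}
0.0188
```

View pics/side0.png

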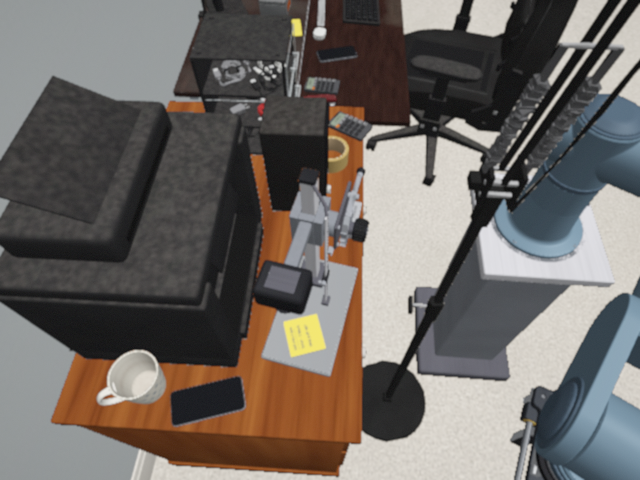

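View pics/top0.png

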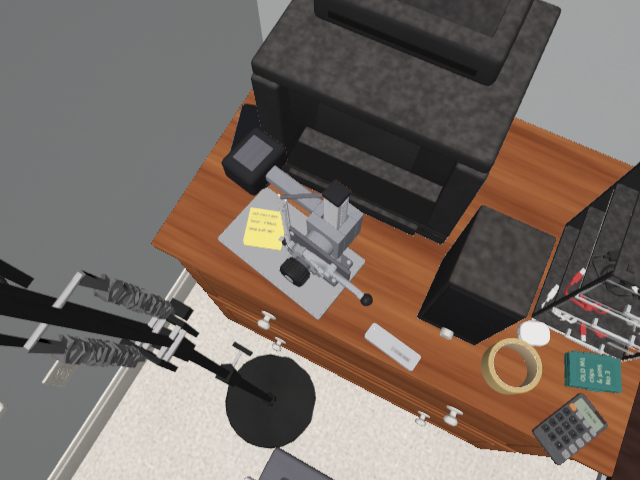

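The side view shows the stand near (310,240) with the head at (285,285) and the pad at (303,335). The top view shows the black ball at about (366,299), the grip at (294,271), the column top at (337,193) and the hub at (392,346). I'll enlarge the mechanism next.

```bash
cat > h.py <<'E'
import numpy as np, cv2
from workcell import sensors, vision, robot
def proj(n,P):
    c=vision.get_calibration(n);f=240/np.tan(np.radians(c["fovy"]/2));M=c["world_to_cam"]
    p=M[:3,:3]@np.array(P,float)+M[:3,3];return np.array([c["cx"]+f*p[0]/p[2],c["cy"]+f*p[1]/p[2]])
def ray(n,uv):
    c=vision.get_calibration(n);f=240/np.tan(np.radians(c["fovy"]/2));M=c["world_to_cam"]
    d=M[:3,:3].T@np.array([(uv[0]-c["cx"])/f,(uv[1]-c["cy"])/f,1]);return -M[:3,:3].T@M[:3,3],d
def atz(n,uv,z):
    o,d=ray(n,uv);return o+d*(z-o[2])/d[2]
E
python3 - <<'E'
from h import *
a=cv2.imread("pics/side0.png")[155:315,250:380];b=cv2.imread("pics/top0.png")[170:330,210:410]
A=cv2.resize(a,None,fx=3.7,fy=3.7,interpolation=cv2.INTER_CUBIC);B=cv2.resize(b,None,fx=4,fy=3.7*1,interpolation=cv2.INTER_CUBIC)
cv2.imwrite("pics/sc.png",A);cv2.imwrite("pics/tc.png",cv2.resize(b,None,fx=3.7,fy=3.7,interpolation=cv2.INTER_CUBIC))
print("ball",atz("top",(366.5,299.5),.268))
print("coltop",atz("top",(337,193),.361), atz("side",(310,175),.361))
print("hub",atz("top",(392,346),.016),"pad",atz("top",(264,229),.036),atz("side",(304,335),.036))
for uv in [(219,238),(319,317),(365,262)]: print("board",atz("top",uv,.018))
E
```

```text
ball [0.46108864 0.10605519 0.268     ]
coltop [0.54888922 0.20196424 0.361     ] [0.54707931 0.20448929 0.361     ]
hub [0.46723866 0.03380525 0.016     ] pad [0.54992594 0.35320291 0.036     ] [0.55360668 0.35816825 0.036     ]
board [0.49653226 0.42711408 0.018     ]
board [0.45093167 0.17811406 0.018     ]
board [0.58833511 0.15017889 0.018     ]
```

View pics/sc.png

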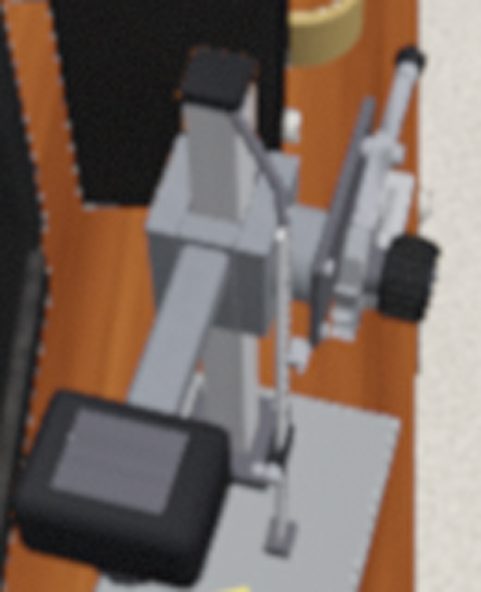

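View pics/tc.png

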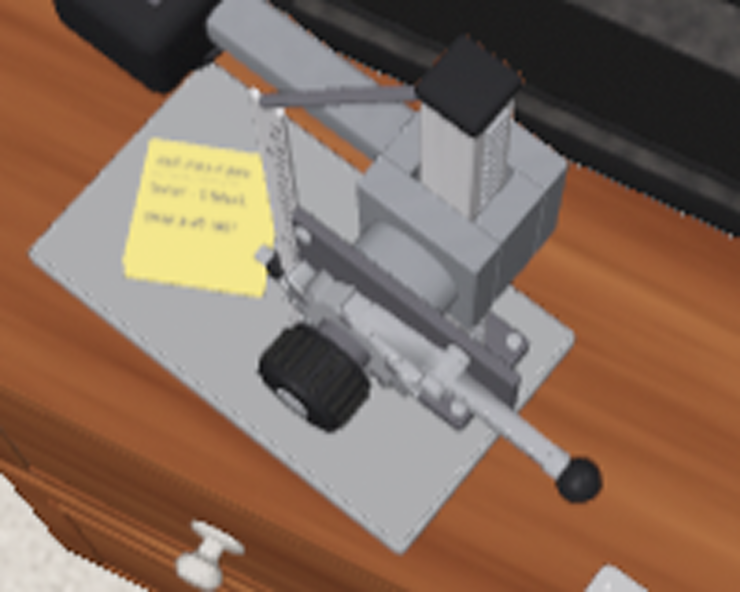

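The ball is at about (0.460, 0.106), which agrees with the column at (0.548, 0.203) and a yaw of about -0.18. The pictures put the clip at top (284,241) and side (326,274). Next I shut the gripper and draw the arm in past the lamp, turning the gripper's long side tangential.

>>> play_rows(
  targets=[
    [0,-0.36,-0.93,0,0,0,1],
    [0,-0.36,-0.93,0,0,0,1],
    [0,-0.36,-0.93,0,0,0,1],
    [0,-0.36,-0.93,0,0,0,1],
    [0,-0.36,-0.93,0.3,0,0,1],
    [0,-0.36,-0.93,0.3,0,0,1],
    [0,-0.36,-0.93,0.3,0,0,1],
    [0,-0.36,-0.93,0.3,0,0,1],
  ],
)

```text
time: 0.9
ee_pos: [0.1605, 0.4196, 0.2352]
tool_rot: [-0.138, 0.99, -0.0, -0.0]
ft_force: [0.2, 1.1, 0.0]
grip_width: 0.356
gripper_force: 0.0
```

Run:
```python
from h import *
from scipy.optimize import least_squares
s=sensors.read_state(); print(s["q"],s["ee_pos"],s["ft_force"])
def tri(t,u):
    o1,d1=ray("top",t);o2,d2=ray("side",u)
    A=np.c_[d1,-d2];k=np.linalg.lstsq(A,o2-o1,rcond=None)[0];p,q=o1+k[0]*d1,o2+k[1]*d2
    return (p+q)/2,np.linalg.norm(p-q)
T=lambda x,y:(210+(x+.5)/3.7-.5,170+(y+.5)/3.7-.5); S=lambda x,y:(250+(x+.5)/3.7-.5,155+(y+.5)/3.7-.5)
print("clip black",tri(T(278,266),S(285,441)))
print("clip white?",tri(T(264,256),S(267,469)))
print("ruletop",tri(T(279,113),S(281,232)))
print("ball",tri(T(579,480),S(410,60)))
a=cv2.imread("pics/side0.png")[240:310,305:360];b=cv2.imread("pics/top0.png")[190:270,265:325]
r=lambda i:cv2.resize(i,(390,560),interpolation=cv2.INTER_NEAREST)
cv2.imwrite("pics/z.png",np.hstack([r(a),r(b)]))
```

```text
[ 9.52170771e-01 -2.74991439e-01  2.01727827e+00 -1.91469659e-05
  1.40028542e+00 -8.95307932e-01] [0.16047326 0.41959264 0.23519687] [0.22383925 1.07640794 0.0408199 ]
clip black (array([0.51288179, 0.27634026, 0.15811798]), np.float64(0.00038521113810757144))
clip white? (array([0.51978426, 0.28721243, 0.1444649 ]), np.float64(0.00422177986940196))
ruletop (array([0.51724163, 0.26609318, 0.33108481]), np.float64(0.0012353040666041992))
ball (array([0.46075967, 0.1065324 , 0.2694746 ]), np.float64(0.00023092670682216176))
```

View pics/z.png

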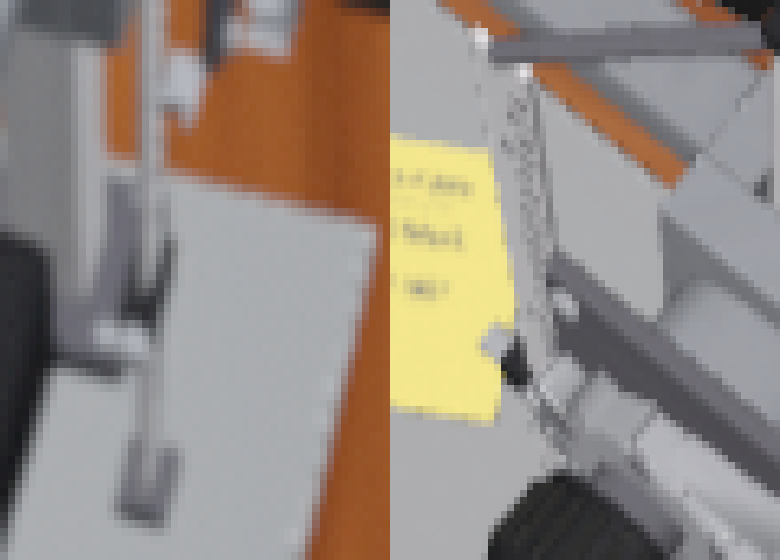

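The clip's black part sits at side (326,276) and top (284,241), with a white thumb screw to its left. The pointer appears near side (331,251). The triangulated ball (0.461, 0.1065, top about 0.278) matches the given heights. I carry on past the lamp.

>>> play_rows(
  targets=[
    [0,-0.34,-0.9,0.14,0,0,1],
    [0,-0.34,-0.9,0.14,0,0,1],
    [0,-0.34,-0.9,0.14,0,0,1],
    [0,-0.34,-0.9,0.14,0,0,1],
    [0,-0.34,-0.9,0.14,0,0,1],
    [0,-0.34,-0.9,0.14,0,0,1],
    [0,-0.34,-0.9,0.14,0,0,0],
    [0,0,0,0,0,0,0],
  ],
)

```text
time: 1.7
ee_pos: [0.1015, 0.2626, 0.2604]
tool_rot: [-0.367, 0.93, 0.001, 0.002]
ft_force: [1.0, 1.1, -0.1]
grip_width: 0.004
gripper_force: 0.0
```

>>> play_rows(
  targets=[
    [0,0.78,-0.51,0,0,0,0],
    [0,0.78,-0.51,0,0,0,0],
    [0,0.78,-0.51,0,0,0,0],
    [0,0.78,-0.51,0,0,0,0],
    [0,0.78,-0.51,0,0,0,0],
    [0,0.48,-0.84,0,0,0,-1],
    [0,0.48,-0.84,0,0,0,-1],
    [0,0.48,-0.84,0,0,0,-1],
  ],
)

```text
time: 2.5
ee_pos: [0.236, 0.136, 0.2595]
tool_rot: [-0.252, 0.968, 0.0, -0.0]
ft_force: [0.2, 0.1, -0.4]
grip_width: 0.004
gripper_force: 0.0
```

Run:
```python
from h import *
s=sensors.read_state(); print(s["q"],s["ee_pos"],s["ft_force"])
X=np.array([.984,-.18,0]);Y=np.array([.18,.984,0]);Z=np.array([0,0,1.])
for z in (.115,.125,.135,.145,.155):
    c=np.array([.517,.266,z]);
    print(z,[proj(n,c+Y*dy).round(1).tolist() for n in("side","top") for dy in(-.013,0,.013)])
for z in (.2,.17,.14):print("pointer",z,[proj(n,np.array([.517,.266,z])-Y*.013).round(1).tolist() for n in("side","top")])
# speaker extents
for uv in [(420,305),(480,340),(487,208),(555,238)]: print(uv,[atz("top",uv,z).round(3) for z in(0,.2)])
```

```text
[ 9.61916529e-02 -8.83487263e-01  2.33900691e+00  2.36648294e-04
  1.68689786e+00 -1.98452356e+00] [0.23595443 0.13595619 0.25947482] [ 0.24746282  0.12987833 -0.43167662]
0.115 [[326.6, 273.9], [325.0, 279.4], [323.3, 284.9], [298.4, 254.6], [292.7, 250.2], [287.0, 245.9]]
0.125 [[326.6, 271.6], [325.0, 277.0], [323.3, 282.6], [298.1, 252.8], [292.4, 248.4], [286.7, 244.0]]
0.135 [[326.6, 269.2], [325.0, 274.7], [323.3, 280.3], [297.9, 251.0], [292.1, 246.6], [286.3, 242.2]]
0.145 [[326.7, 266.8], [325.0, 272.3], [323.3, 277.9], [297.6, 249.2], [291.8, 244.7], [286.0, 240.2]]
0.155 [[326.7, 264.3], [325.0, 269.8], [323.3, 275.5], [297.4, 247.3], [291.5, 242.8], [285.6, 238.3]]
pointer 0.2 [[326.9, 252.5], [296.2, 238.3]]
pointer 0.17 [[326.8, 260.5], [297.0, 244.4]]
pointer 0.14 [[326.7, 268.0], [297.8, 250.1]]
(420, 305) [array([0.566, 0.019, 0.   ]), array([0.509, 0.032, 0.2  ])]
(480, 340) [array([ 0.559, -0.109,  0.   ]), array([ 0.503, -0.071,  0.2  ])]
(487, 208) [array([ 0.817, -0.018,  0.   ]), array([0.709, 0.002, 0.2  ])]
(555, 238) [array([ 0.82 , -0.164,  0.   ]), array([ 0.712, -0.115,  0.2  ])]
```

>>> play_rows(
  targets=[
    [0,0.48,-0.84,0,0,0,-1],
    [0,0.48,-0.84,0.3,0,0,-1],
    [0,0.48,-0.84,0.3,0,0,-1],
    [0,0.8,0.1,0.3,0,0,-1],
    [0,0.93,0.17,0.3,0,0,-1],
    [0,0.93,0.17,0.3,0,0,-1],
    [0,0.93,0.17,0.3,0,0,-1],
    [0,0.93,0.17,0,0,0,-1],
  ],
)

```text
time: 3.3
ee_pos: [0.3863, 0.0935, 0.305]
tool_rot: [0.065, 0.998, 0.0, 0.0]
ft_force: [0.6, -0.7, 0.0]
grip_width: 0.003
gripper_force: 0.0
```

Run:
```python
from h import *
s=sensors.read_state(); print(s["q"],s["ee_pos"],s["ft_force"])
a=cv2.imread("pics/side0.png",0);b=cv2.imread("pics/top0.png",0)
np.set_printoptions(linewidth=200)
print("side r264 c318");print(a[264:288,318:332]);print("top r232 c276");print(b[232:256,276:300])
```

```text
[-4.98454490e-02 -4.64434184e-01  2.03098315e+00  1.31980861e-04
  1.57451414e+00 -1.49050491e+00] [0.38632745 0.0935044  0.30501428] [ 0.5586601  -0.65470518  0.00219439]
side r264 c318
[[164 150 119 109 113 127 138 147 165 158 155 169 173 173]
 [165 149 120 109 112 122 133 143 160 150 149 168 172 172]
 [165 150 119 110 110 111 119 141 154 142 144 167 172 172]
 [166 149 120 109 110 108 115 140 156 143 143 167 172 172]
 [163 146 119 109 110 109 116 142 159 147 142 164 172 172]
 [162 142 117 109 110 108 115 143 162 147 127 151 169 172]
 [159 136 115 110 109 104 111 141 160 137 100 130 165 171]
 [152 126 111 109 108  98 104 140 156 125  86 124 164 172]
 [147 119 111 110 105  92 103 139 149 113  84 131 168 173]
 [136 115 109 108  98  82 102 137 141  94  83 137 169 174]
 [126 111 110 107  95  77  99 131 130  84  89 140 169 173]
 [120 110 109 105  86  70  91 113 105  73 102 148 170 172]
 [114 109 109 101  81  63  78  89  74  68 115 159 172 172]
 [112 110 108  96  73  56  60  60  53  74 128 165 174 173]
 [109 112 109  94  62  49  50  47  52  90 142 169 172 172]
 [117 122 120  98  70  69  6
[... 2194 characters left out ...]
0 159]
 [191 204 207 218 211 162 173 173 173 172 173 133 109 103 100 131 124 132 144 162 163 161 159 160]
 [168 181 183 193 188 166 173 173 173 172 157 158 113 119 103  93 130 138 138 163 162 160 160 160]
 [173 173 173 173 173 173 173 173 173 172 164 168 122 157 125 101 108 130 137 151 152 152 161 162]
 [173 172 173 173 173 173 173 173 173 173 173 172 163 141 121 125 112 124 136 139 140 139 146 153]
 [173 173 173 173 173 173 173 173 173 173 172 173 175 151 123 115 131 131 136 137 136 136 135 140]
 [173 173 173 173 173 173 173 173 173 173 173 173 171 165 154 119 124 136 136 137 136 136 136 135]
 [173 173 173 172 173 173 173 173 173 172 173 172 163 166 166 170 127 136 136 136 137 127 136 135]]
```

Run:
```python
from h import *
from scipy.optimize import least_squares
X=np.array([.984,-.18,0]);Y=np.array([.18,.984,0]);Z=np.array([0,0,1.])
ob=[("top",1,1,1,284.4,237.6),("top",-1,1,1,281.6,241.2),("top",-1,1,-1,281.7,243.6),("side",-1,-1,1,328.8,269.4)]
def c(p):return np.array([.517,.266,0])+X*p[0]+Y*p[1]+Z*p[2]
def f(p):
    r=[p[0]/.002]
    for n,i,j,k,u,v in ob: r+=list(proj(n,c(p)+X*i*.0055+Y*j*.013+Z*k*.007)-[u,v])
    return r
s=least_squares(f,[0,0,.13]);p=s.x;print(p,np.round(s.fun,2))
for i in(-1,1):
  for j in(-1,1):
    for k in(-1,1): print(i,j,k,[proj(n,c(p)+X*i*.0055+Y*j*.013+Z*k*.007).round(1).tolist() for n in("side","top")])
```

```text
[-0.00099054  0.00519076  0.13770442] [-0.5   0.93 -1.01 -0.37  0.1   0.1   0.37  0.37  0.36]
-1 -1 -1 [[329.1, 273.1], [293.3, 252.8]]
-1 -1 1 [[329.2, 269.8], [292.9, 250.2]]
-1 1 -1 [[325.8, 284.3], [281.8, 244.0]]
-1 1 1 [[325.9, 281.0], [281.2, 241.3]]
1 -1 -1 [[323.8, 271.9], [297.3, 248.1]]
1 -1 1 [[323.8, 268.5], [297.0, 245.5]]
1 1 -1 [[320.5, 283.0], [285.8, 239.3]]
1 1 1 [[320.4, 279.7], [285.3, 236.6]]
```

>>> play_rows(
  targets=[
    [0,0.75,0.1,0,0,0,0.8],
    [0,0.75,0.1,0,0,0,0.8],
    [0,0.75,0.1,0,0,0,0.8],
    [0,0.74,0.1,0,0,0,0],
    [0,0,0.1,0,0,0,0],
    [0,0,0,0,0,0,0],
  ],
)

```text
time: 3.9
ee_pos: [0.4589, 0.106, 0.3039]
tool_rot: [-0.033, 0.999, 0.0, -0.001]
ft_force: [-0.9, -0.3, -0.3]
grip_width: -0.001
gripper_force: 0.0
```

>>> play_rows(
  targets=[
    [0,0.05,-0.05,-0.5,0,0,0],
    [0,0,0,-0.4,0,0,0],
    [0,0,0,-0.1,0,0,0],
    [0,0,0,-0.08,0,0,0],
    [0,0,0,0,0,0,0],
  ],
)

```text
time: 4.4
ee_pos: [0.4599, 0.1042, 0.2778]
tool_rot: [-0.033, 0.999, 0.0, -0.0]
ft_force: [0.1, 0.8, -0.1]
grip_width: 0.006
gripper_force: 0.0
```

>>> play_rows(
  targets=[
    [0,0,0,-0.04,0,0,0],
    [0,0,0,-0.04,0,0,0],
    [0,0,0,-0.04,0,0,0],
  ],
)

```text
time: 4.7
ee_pos: [0.4604, 0.1042, 0.2757]
tool_rot: [-0.033, 0.999, -0.0, 0.001]
ft_force: [-0.1, -1.2, 2.1]
grip_width: 0.005
gripper_force: 1.2
```

>>> play_rows(
  targets=[
    [0,0,0,-0.08,0,0,0],
    [0,0,0,-0.1,0,0,0],
    [0,0,0,-0.1,0,0,0],
    [0,0,0,-0.12,0,0,0],
  ],
)

```text
time: 5.1
ee_pos: [0.4603, 0.1044, 0.2648]
tool_rot: [-0.033, 0.999, 0.0, 0.0]
ft_force: [-0.0, 0.2, 2.1]
grip_width: 0.008
gripper_force: 1.2
```

```bash
cat > look.py <<'E'
from h import *
import sys
i=vision.camera("side");j=vision.camera("top")
s=sensors.read_state();print(s["time"],s["ee_pos"],s["ft_force"])
cv2.imwrite(f"pics/s{sys.argv[1]}.png",i[:,:,::-1]);cv2.imwrite(f"pics/t{sys.argv[1]}.png",j[:,:,::-1])
# camera head patch drop: track vs start picture, mm of z
c=np.array([.53,.35,.2])
for n,im,box in (("side",i,(258,255,310,305)),("top",j,(225,130,280,185))):
    a=cv2.imread(f"pics/{n}0.png",0).astype(np.float32);b=cv2.cvtColor(im,cv2.COLOR_RGB2GRAY).astype(np.float32)
    x0,y0,x1,y1=box;P=a[y0:y1,x0:x1];m=25
    R=cv2.matchTemplate(b[y0-m:y1+m,x0-m:x1+m],P,cv2.TM_CCOEFF_NORMED);_,v,_,l=cv2.minMaxLoc(R)
    print(n,"shift",l[0]-m,l[1]-m,round(v,3))
E
python3 look.py 1
```

```text
5.2 [0.46021865 0.10435527 0.2645344 ] [ 1.02662228 -0.67439143  2.20767138]
side shift 0 0 0.998
top shift 0 0 0.994
```

>>> play_rows(
  targets=[
    [0,0,0,-0.08,0,0,0],
    [0,0,0,-0.06,0,0,0],
    [0,0,0,-0.04,0,0,0],
    [0,0,0,-0.03,0,0,0],
  ],
)

```text
time: 5.6
ee_pos: [0.4602, 0.1044, 0.2598]
tool_rot: [-0.033, 0.999, 0.0, 0.0]
ft_force: [0.1, 2.6, 2.8]
grip_width: 0.006
gripper_force: 1.2
```

```bash
python3 look.py 2
```

```text
5.7 [0.46021642 0.10438704 0.25972799] [1.20970519 0.8863546  2.70272322]
side shift 0 1 0.997
top shift 0 1 0.99
```

```bash
cat > look.py <<'E'
from h import *
import sys,os
from scipy.optimize import minimize_scalar
k=sys.argv[1]
if not os.path.exists(f"pics/s{k}.png"):
    i=vision.camera("side")
    cv2.imwrite(f"pics/s{k}.png",i[:,:,::-1])
    s=sensors.read_state();print(round(s["time"],2),s["ee_pos"].round(4),s["ft_force"].round(1))
# drop of the camera head in mm, from its picture shift
for n,q,box,c in (("side","s",(262,262,306,300),(.535,.345,.21)),("side","s",(290,215,318,248),(.50,.21,.22))):
    a=cv2.imread(f"pics/{n}0.png",0).astype(np.float32);b=cv2.imread(f"pics/{q}{k}.png",0).astype(np.float32)
    x0,y0,x1,y1=box;P=a[y0:y1,x0:x1]
    def cost(d,sub=True):
        uv=proj(n,np.array(c)-[0,0,d*1e-3])-proj(n,c);w=cv2.warpAffine(b,np.float32([[1,0,uv[0]],[0,1,uv[1]]]),(640,480),flags=cv2.INTER_LINEAR|cv2.WARP_INVERSE_MAP)[y0:y1,x0:x1]
        return -np.corrcoef(P.ravel(),w.ravel())[0,1]
    g=np.arange(-3,100,1.);d0=g[np.argmin([cost(d) for d in g])]
    r=minimize_scalar(cost,bounds=(d0-1.5,d0+1.5),method="bounded");print("drop",round(r.x,1),round(-r.fun,3))
E
python3 look.py 1; python3 look.py 2
```

```text
drop 0.8 0.998
drop 0.8 0.999
drop 4.5 0.997
drop 4.2 0.998
```

The carriage has sunk 0.8 mm at 5.1 s and 4.3 mm at 5.6 s, about 7 mm/s. The pawl depth is about 12 mm. I follow it down at 7 mm/s.

>>> play_rows(
  targets=[
    [0,0,0,-0.04,0,0,0],
    [0,0,0,-0.04,0,0,0],
    [0,0,0,-0.04,0,0,0],
    [0,0,0,-0.04,0,0,0],
    [0,0,0,-0.03,0,0,0],
    [0,0,0,-0.03,0,0,0],
    [0,0,0,-0.03,0,0,0],
    [0,0,0,-0.03,0,0,0],
  ],
)

```text
time: 6.5
ee_pos: [0.4601, 0.1043, 0.2526]
tool_rot: [-0.033, 0.999, -0.0, -0.0]
ft_force: [0.9, 0.3, 2.5]
grip_width: 0.003
gripper_force: 1.3
```

```bash
python3 look.py 3
```

```text
6.55 [0.46   0.1042 0.2525] [1.7 1.  2.6]
drop 11.1 0.991
drop 10.4 0.994
```

>>> play_rows(
  targets=[
    [0,0,0,-0.03,0,0,0],
    [0,0,0,-0.03,0,0,0],
    [0,0,0,-0.03,0,0,0],
    [0,0,0,-0.03,0,0,0],
    [0,0,0,-0.03,0,0,0],
    [0,0,0,-0.03,0,0,0],
    [0,0,0,-0.03,0,0,0],
    [0,0,0,-0.03,0,0,0],
  ],
)

```text
time: 7.35
ee_pos: [0.4601, 0.1043, 0.2466]
tool_rot: [-0.033, 0.999, 0.0, -0.0]
ft_force: [-0.4, 1.7, 3.8]
grip_width: 0.007
gripper_force: 1.3
```

>>> play_rows(
  targets=[
    [0,0,0,-0.03,0,0,0],
    [0,0,0,-0.03,0,0,0],
    [0,0,0,-0.03,0,0,0],
    [0,0,0,-0.03,0,0,0],
    [0,0,0,-0.03,0,0,0],
    [0,0,0,-0.03,0,0,0],
    [0,0,0,-0.03,0,0,0],
    [0,0,0,-0.03,0,0,0],
  ],
)

```text
time: 8.15
ee_pos: [0.4601, 0.1043, 0.2406]
tool_rot: [-0.033, 0.999, 0.0, -0.0]
ft_force: [0.3, 1.8, 1.9]
grip_width: 0.003
gripper_force: 1.3
```

```bash
python3 look.py 4
```

```text
8.2 [0.46   0.1042 0.2405] [0.6 0.9 3. ]
drop 23.6 0.98
drop 21.8 0.975
```

>>> play_rows(
  targets=[
    [0,0,0,-0.03,0,0,0],
    [0,0,0,-0.03,0,0,0],
    [0,0,0,-0.03,0,0,0],
    [0,0,0,-0.03,0,0,0],
    [0,0,0,-0.03,0,0,0],
    [0,0,0,-0.03,0,0,0],
    [0,0,0,-0.03,0,0,0],
    [0,0,0,-0.03,0,0,0],
  ],
)

```text
time: 9.0
ee_pos: [0.4601, 0.1043, 0.2347]
tool_rot: [-0.033, 0.999, 0.0, 0.0]
ft_force: [0.3, 1.7, 3.1]
grip_width: 0.005
gripper_force: 1.3
```

>>> play_rows(
  targets=[
    [0,0,0,-0.03,0,0,0],
    [0,0,0,-0.03,0,0,0],
    [0,0,0,-0.03,0,0,0],
    [0,0,0,-0.03,0,0,0],
    [0,0,0,-0.03,0,0,0],
    [0,0,0,-0.03,0,0,0],
    [0,0,0,-0.03,0,0,0],
    [0,0,0,-0.03,0,0,0],
  ],
)

```text
time: 9.8
ee_pos: [0.4601, 0.1042, 0.2286]
tool_rot: [-0.033, 0.999, -0.0, -0.0]
ft_force: [0.2, 1.4, 2.9]
grip_width: 0.004
gripper_force: 1.3
```

>>> play_rows(
  targets=[
    [0,0,0,-0.03,0,0,0],
    [0,0,0,-0.03,0,0,0],
    [0,0,0,-0.03,0,0,0],
    [0,0,0,-0.03,0,0,0],
  ],
)

```text
time: 10.2
ee_pos: [0.4601, 0.1043, 0.2257]
tool_rot: [-0.033, 0.999, 0.0, 0.0]
ft_force: [0.6, 1.6, 2.1]
grip_width: 0.012
gripper_force: 1.3
```

```bash
python3 look.py 5
python3 - <<'E'
from h import *
a=cv2.imread("pics/s5.png")[235:305,290:360]
cv2.imwrite("pics/z5.png",cv2.resize(a,(560,560),interpolation=cv2.INTER_CUBIC))
E
```

```text
10.25 [0.4601 0.1042 0.2255] [0.4 1.6 3.2]
drop 39.4 0.97
drop 35.6 0.936
```

View pics/z5.png

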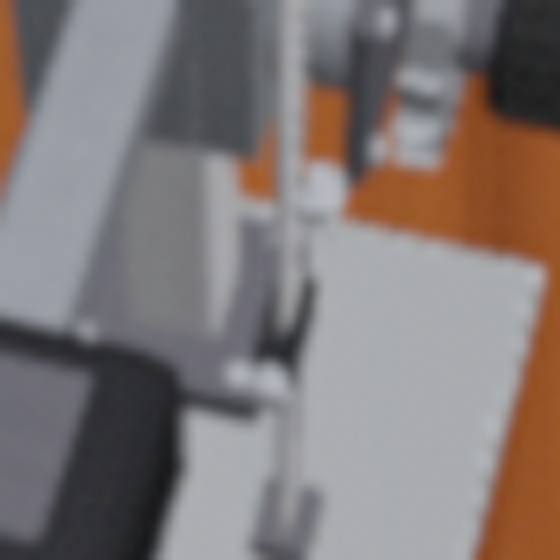

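```bash
cat > pt.py <<'E'
from h import *
import sys
np.set_printoptions(linewidth=200)
a=cv2.imread("pics/side0.png").astype(int);b=cv2.imread(f"pics/s{sys.argv[1]}.png").astype(int)
print("blue0 r244 c325");print(a[244:260,325:338,0]);r=int(sys.argv[2]);print("now r",r);print(b[r:r+18,325:338,0])
E
python3 pt.py 5 252
python3 - <<'E'
from h import *
o=None
for d in (0,20,38,50,62):print(d,proj("side",(.508,.25,.2-d/1e3)))
E
```

```text
blue0 r244 c325
[[148 168 153 104  56  42  44  44  51  59  78 117 153]
 [148 167 151 111  83  79  67  57  55  60  74 108 138]
 [149 166 149 129 139 144 126 103  77  63  71  90 103]
 [150 167 153 149 173 180 171 150 111  72  64  69  64]
 [148 167 153 159 183 189 187 176 142  86  62  57  45]
 [147 163 155 165 185 189 189 183 153  92  53  47  41]
 [148 166 162 171 185 189 190 182 146  81  43  40  41]
 [147 167 167 176 184 188 190 178 126  63  41  40  41]
 [145 162 158 159 165 174 183 169 106  47  39  42  40]
 [143 161 141 117 120 146 163 147  86  40  40  40  42]
 [146 165 142  94  86 127 148 118  67  39  41  42  42]
 [146 169 150  95  68 107 126  91  47  43  42  41  41]
 [145 165 146  91  54  70  80  56  44  41  44  40  43]
 [145 162 139  89  48  43  48  45  42  43  40  39  43]
 [145 165 144  88  46  41  41  44  41  44  44  41  41]
 [145 166 148  90  45  43  42  46  42  45  40  43  42]]
now r 252
[[143 161 136  84  48  44  44  47  56  62  87 123 142]
 [145 160 135  80  46  42  44  46  54  65  93 138 160]
 [145 165 143  97  81  78  66  53  55  63  90 130 146]
 [146 168 152 132 146 145 12
[... 251 characters left out ...]
6 163 168 179 184 188 188 167 103  45  41  40  40]
 [149 158 154 159 164 170 172 149  94  58  46  42  40]
 [148 161 149 141 143 155 167 154 124 108  89  82  71]
 [149 167 161 151 157 164 173 169 161 155 147 141 125]
 [151 167 161 157 169 172 171 175 174 174 173 171 162]
 [148 163 154 153 171 174 173 176 176 176 177 176 175]
 [145 158 145 149 171 175 175 175 176 175 176 175 176]
 [143 158 144 148 172 176 175 176 175 176 176 176 176]
 [146 162 149 146 168 176 176 176 176 176 176 176 175]
 [147 165 151 132 156 172 176 176 176 176 176 175 176]]
0 [330.48773419 251.26060445]
20 [330.34417766 256.65446001]
38 [330.21982236 261.32686727]
50 [330.13934474 264.35065621]
62 [330.06072927 267.30447847]
```

The pointer's edge has moved 9.05 px, which means 34 to 38 mm sunk and about 25 mm left. I follow slightly slower.

>>> play_rows(
  targets=[
    [0,0,0,-0.027,0,0,0],
    [0,0,0,-0.027,0,0,0],
    [0,0,0,-0.027,0,0,0],
    [0,0,0,-0.027,0,0,0],
    [0,0,0,-0.027,0,0,0],
    [0,0,0,-0.027,0,0,0],
    [0,0,0,-0.027,0,0,0],
    [0,0,0,-0.027,0,0,0],
  ],
)

```text
time: 11.05
ee_pos: [0.4601, 0.1043, 0.2203]
tool_rot: [-0.033, 0.999, -0.0, 0.0]
ft_force: [-0.6, 0.4, 2.4]
grip_width: 0.004
gripper_force: 1.3
```

>>> play_rows(
  targets=[
    [0,0,0,-0.028,0,0,0],
    [0,0,0,-0.028,0,0,0],
    [0,0,0,-0.028,0,0,0],
    [0,0,0,-0.028,0,0,0],
    [0,0,0,-0.028,0,0,0],
    [0,0,0,-0.028,0,0,0],
    [0,0,0,-0.028,0,0,0],
    [0,0,0,-0.028,0,0,0],
  ],
)

```text
time: 11.85
ee_pos: [0.4601, 0.1043, 0.2147]
tool_rot: [-0.033, 0.999, 0.0, 0.0]
ft_force: [0.0, 1.3, 3.3]
grip_width: 0.005
gripper_force: 1.4
```

```bash
python3 look.py 6; python3 pt.py 6 255 | sed -n '18,$p'
python3 - <<'E'
from h import *
a=cv2.imread("pics/s6.png")[245:295,305:355]
cv2.imwrite("pics/z6.png",cv2.resize(a,(550,550),interpolation=cv2.INTER_CUBIC))
E
```

```text
11.9 [0.4601 0.1043 0.2145] [0.  0.9 3.5]
drop 51.5 0.954
drop 47.8 0.895
now r 255
[[146 168 149  94  47  41  43  49  55  65  86 126 145]
 [144 166 145  93  52  44  43  47  54  66  92 138 155]
 [144 163 139  99  90  90  82  68  57  66  91 128 140]
 [144 164 145 130 149 155 146 118  74  66  78  97 102]
 [143 165 155 154 179 186 181 153  95  66  65  62  59]
 [146 162 157 168 185 189 188 168 109  65  57  45  41]
 [147 159 160 178 186 189 188 169 114  66  53  44  39]
 [148 163 167 181 187 190 186 169 129 106  91  81  69]
 [150 167 169 173 183 185 183 171 158 153 147 141 125]
 [151 167 160 152 161 167 167 166 171 173 174 171 163]
 [148 162 151 140 149 154 159 164 174 177 177 177 175]
 [144 159 146 144 162 165 169 172 175 176 176 177 176]
 [144 159 146 147 168 172 173 175 176 176 175 175 176]
 [145 163 150 146 168 175 176 175 175 175 176 176 175]
 [146 166 150 132 156 173 177 176 176 176 176 176 175]
 [145 162 141 104 133 168 176 176 176 176 175 176 175]
 [142 159 129  87 125 165 176 175 176 176 176 176 175]
 [142 153 116  85 133 170 177 176 177 176 176 176 176]]
```

View pics/z6.png

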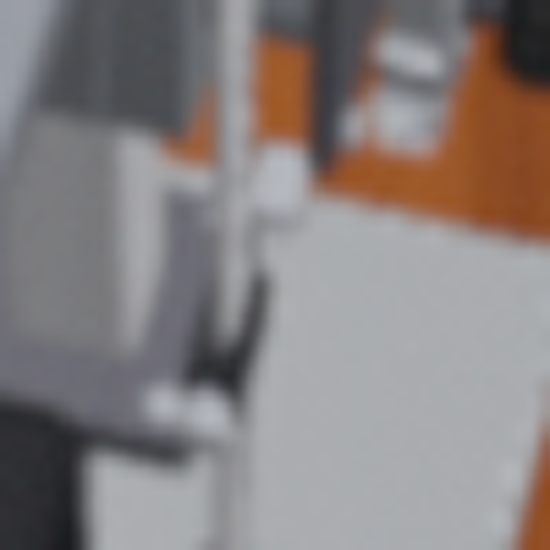

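The pointer's top edge is at row 257.5 and its tapered tip at about row 267.5. The clip mark is at about row 271, so roughly 15 mm remain. I follow one more second, then release by lifting quickly.

>>> play_rows(
  targets=[
    [0,0,0,-0.026,0,0,0],
    [0,0,0,-0.026,0,0,0],
    [0,0,0,-0.026,0,0,0],
    [0,0,0,-0.026,0,0,0],
    [0,0,0,-0.026,0,0,0],
    [0,0,0,-0.026,0,0,0],
    [0,0,0,-0.026,0,0,0],
    [0,0,0,-0.026,0,0,0],
  ],
)

```text
time: 12.7
ee_pos: [0.4601, 0.1043, 0.2095]
tool_rot: [-0.033, 0.999, 0.0, 0.0]
ft_force: [0.6, 0.9, 2.9]
grip_width: 0.005
gripper_force: 1.3
```

```bash
python3 look.py 7; python3 pt.py 7 256 | sed -n '18,$p'
```

```text
12.75 [0.4601 0.1043 0.2093] [0.3 1.  3.4]
drop 57.8 0.941
drop 53.7 0.874
now r 256
[[145 165 145  93  47  39  44  48  55  66  88 119 133]
 [143 163 139  85  51  42  43  49  54  68  95 140 156]
 [144 164 142  97  78  69  56  51  58  67  97 137 149]
 [145 165 149 130 141 128 108  85  63  64  85 112 119]
 [145 160 146 153 175 172 159 135  87  63  71  75  72]
 [147 157 149 165 184 187 185 165 112  74  62  51  43]
 [148 162 163 177 187 189 188 173 135 109  93  82  69]
 [150 169 174 179 187 189 188 175 157 152 148 140 126]
 [151 170 173 179 184 187 185 177 171 173 174 171 162]
 [147 164 163 161 166 173 177 175 175 177 177 177 175]
 [145 160 145 134 145 160 172 173 174 175 176 176 176]
 [144 158 144 139 157 170 177 176 175 175 176 175 175]
 [145 163 150 144 165 175 179 177 176 176 176 175 176]
 [145 165 151 131 152 171 176 176 175 175 176 176 176]
 [145 162 139 103 132 167 175 177 176 176 176 176 175]
 [143 158 129  88 125 165 176 176 176 176 175 176 176]
 [142 153 116  86 132 170 177 176 176 176 175 176 176]
 [140 145  98  87 139 172 177 175 175 175 175 176 176]]
```

>>> play_rows(
  targets=[
    [0,0,0,-0.025,0,0,0],
    [0,0,0,-0.025,0,0,0],
    [0,0,0,-0.025,0,0,0],
    [0,0,0,-0.025,0,0,0],
    [0,0,0,-0.025,0,0,0],
    [0,0,0,1,0,0,0],
    [0,0,0,1,0,0,0],
    [0,0,0,0.2,0,0,0],
  ],
)

```text
time: 13.55
ee_pos: [0.4611, 0.1041, 0.2635]
tool_rot: [-0.033, 0.999, -0.0, 0.002]
ft_force: [0.2, -0.1, 0.2]
grip_width: 0.008
gripper_force: 0.0
```

```bash
python3 look.py 8; python3 pt.py 8 256 | sed -n '18,$p'
python3 - <<'E'
from h import *
cv2.imwrite("pics/t8.png",vision.camera("top")[:,:,::-1])
a=cv2.imread("pics/s8.png")[245:295,305:355];b=cv2.imread("pics/t8.png")[225:275,270:320]
r=lambda i:cv2.resize(i,(400,400),interpolation=cv2.INTER_CUBIC)
cv2.imwrite("pics/z8.png",np.hstack([r(a),r(b)]))
E
python3 look.py 9 | head -1; python3 pt.py 9 256 | sed -n '20,22p'
```

```text
13.6 [0.4608 0.1041 0.2628] [-0.2  0.5  0. ]
drop 63.4 0.929
drop 59.1 0.851
now r 256
[[146 166 146  93  48  43  43  48  54  65  77  90  93]
 [144 161 139  87  48  39  43  47  57  66  85 115 126]
 [144 163 143  87  46  39  44  46  56  69  96 138 153]
 [144 167 147  95  69  62  49  48  56  68  99 141 154]
 [146 160 141 121 126 117  96  79  63  66  92 130 138]
 [148 156 146 155 170 167 155 135  85  64  80 101 106]
 [148 162 162 174 186 188 185 166 111  84  93  89  80]
 [150 169 170 177 187 189 190 175 142 133 144 141 124]
 [151 168 173 180 186 190 191 182 164 165 173 172 163]
 [148 167 170 180 185 189 189 182 174 174 177 176 175]
 [145 161 158 161 170 180 183 178 176 175 175 176 177]
 [144 159 145 134 147 165 177 174 175 174 175 176 176]
 [147 162 149 134 149 166 175 174 175 176 176 176 175]
 [146 166 151 128 148 167 173 175 176 176 175 175 176]
 [144 164 138 104 129 162 171 175 175 175 175 176 177]
 [143 158 128  87 123 164 174 175 177 175 175 175 175]
 [142 153 115  87 133 171 176 176 176 176 175 176 176]
 [140 146  98  85 139 172 177 176 175 175 176 176 176]]
13.7 [0.4596 0.1042 0.2602] [ 0.1 -0.3  0.1]
 [142 162 140  88  46  42  42  47  54  65  85 116 126]
 [143 164 144  89  46  41  43  49  56  66  96 137 153]
 [145 165 147  93  68  62  49  47  57  69  99 141 153]
```

View pics/z8.png

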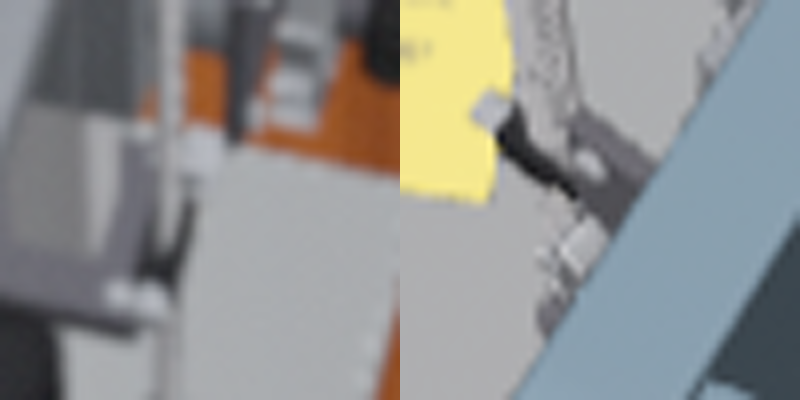

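Run:
```python
from h import *
np.set_printoptions(linewidth=200)
b=cv2.imread("pics/t8.png")
print("r234 c278");print(b[234:256,278:302,0])
```

```text
r234 c278
[[142 142 143 143 143 143 148 174 148 161 166 160 173 132 164 176 176 176 177 176 177 176 177 176]
 [143 143 142 138 142 137 165 174 166 166 145 166 157 138 156 176 176 176 176 177 176 176 176 177]
 [142 144 164 167 142 139 177 180 175 174 159 156 147 148 152 176 177 176 176 177 177 176 177 176]
 [144 159 182 183 165 149 143 180 175 174 159 147 149 161 144 177 176 176 177 176 176 177 176 177]
 [148 180 188 188 185 169  92 149 174 174 165 148 147 169 125 143 176 176 176 176 177 177 176 176]
 [144 180 188 188 186 133  65 116 174 175 172 147 143 134 114 114 144 160 176 177 176 176 176 177]
 [141 153 173 187 139  66  54  92 173 174 173 145 129 113 115 115 116 122 149 176 176 176 177 177]
 [142 140 151 166  64  53  52  74 173 174 173 165 157 100 116 115 115 111 117 153 176 177 176 176]
 [142 142 143 143  39  49  52  63 135 173 174 173 156  85  97 112 115 116 113 123 144 158 177 177]
 [142 143 142 140  58  38  45  52  75 134 159 159 147 102 115 127 106 117 116 115 115 123 164 177]
 [143 142 142 141 122  60  35  43  53  71 107 133 147 126 170 174 146 101 117 115 116 113 130 151]
 
[... 388 characters left out ...]
2 169]
 [138 137 134 148 176 177 176 177 176 173 158 168 139  41  80  85  85  84  85  85  84  94 155 174]
 [164 164 163 168 177 176 176 177 176 165 171 175 167 133 123  86  84  84  84  84  90 143 171 175]
 [177 176 177 176 176 177 176 176 176 171 170 171 170 150 113 108  84  85  83  85 113 167 175 174]
 [176 176 177 177 177 176 176 176 177 177 178 171 176 169 121 168 139  85  85  91 153 174 175 175]
 [177 177 176 176 177 177 177 176 177 176 179 170 167 164 187 183 170 118  88 124 170 175 175 175]
 [177 177 176 176 176 177 177 176 177 176 175 179 156 187 192 181 176 157 116 158 175 175 175 175]
 [177 176 176 177 176 176 177 176 176 176 171 165 188 189 181 177 173 155 152 173 176 175 175 175]]
```

Run:
```python
from h import *
from scipy.optimize import least_squares
def tri(t,u):
    o1,d1=ray("top",t);o2,d2=ray("side",u)
    k=np.linalg.lstsq(np.c_[d1,-d2],o2-o1,rcond=None)[0];p,q=o1+k[0]*d1,o2+k[1]*d2
    return ((p+q)/2).round(4),round(np.linalg.norm(p-q),4)
print("before",tri((291.9,233.3),(330.3,249.2)));print("after",tri((293.4,245.),(330,263.4)))
X=np.array([.984,-.18,0]);Y=np.array([.18,.984,0]);Z=np.array([0,0,1.])
ob=[("top",-1,1,1,281.5,241.3),("top",-1,1,-1,281.8,243.8),("top",-1,-1,-1,291.6,250.),("side",-1,-1,1,328.8,269.4)]
for L in(.013,.0115):
  def c(p):return np.array([.517,.266,0])+X*p[0]+Y*p[1]+Z*p[2]
  def f(p):
    r=[p[0]/.003]
    for n,i,j,k,u,v in ob: r+=list(proj(n,c(p)+X*i*.0055+Y*j*L+Z*k*.007)-[u,v])
    return r
  s=least_squares(f,[0,0,.13]);print(s.x,np.round(s.fun,2),c(s.x)-Y*L)
# vertical-motion fit of the blob in each view, given its initial position
P=np.array(tri((291.9,233.3),(330.3,249.2))[0])
for d in(50,54,58,62):print(d,proj("top",P-Z*d/1e3)-proj("top",P),proj("side",P-Z*d/1e3)-proj("side",P))
```

```text
before (array([0.5099, 0.2588, 0.223 ]), np.float64(0.0041))
after (array([0.5094, 0.2584, 0.1696]), np.float64(0.0032))
[-0.00055314  0.0062653   0.1401573 ] [-0.18 -0.69 -1.03 -0.41 -0.84  1.31  1.79  0.04  0.17] [0.51524347 0.25947262 0.1401573 ]
[-0.00102774  0.00608977  0.14266379] [-0.34 -0.23 -0.74  0.05 -0.55  0.47  1.09  0.11  0.18] [0.51501486 0.26086133 0.14266379]
50 [ 1.62889798 10.42177845] [-0.29885814 13.59032938]
54 [ 1.75168243 11.20736006] [-0.32147667 14.61888865]
58 [ 1.8734206  11.98624754] [-0.34391511 15.63925823]
62 [ 1.99412581 12.7585261 ] [-0.3661756  16.65153554]
```

The head is holding still, since two pictures agree. My estimates put the pointer about 3 to 5 mm above the clip's mark, so one more short press for a tooth (2.2 mm) or so will centre it.

>>> play_rows(
  targets=[
    [0,0,0,-1,0,0,0],
    [0,0,0,-0.5,0,0,0],
    [0,0,0,0,0,0,0],
  ],
)

```text
time: 14.0
ee_pos: [0.4582, 0.1042, 0.2207]
tool_rot: [-0.033, 0.999, 0.0, -0.003]
ft_force: [-1.6, -0.4, 1.0]
grip_width: 0.004
gripper_force: 0.7
```

>>> play_rows(
  targets=[
    [0,0,0,-0.12,0,0,0],
    [0,0,0,-0.12,0,0,0],
    [0,0,0,-0.12,0,0,0],
    [0,0,0,-0.12,0,0,0],
    [0,0,0,-0.12,0,0,0],
    [0,0,0,1,0,0,0],
    [0,0,0,1,0,0,0],
    [0,0,0,0,0,0,0],
  ],
)

```text
time: 14.8
ee_pos: [0.4622, 0.1042, 0.2622]
tool_rot: [-0.033, 0.999, -0.0, 0.004]
ft_force: [0.5, 0.1, -0.0]
grip_width: 0.005
gripper_force: 0.0
```

```bash
python3 look.py 10; python3 pt.py 10 256 | sed -n '20,26p'
```

```text
14.85 [0.4612 0.1042 0.2601] [-0.9  0.1 -1. ]
drop 66.0 0.921
drop 61.6 0.842
 [143 161 139  88  48  41  45  48  56  67  81  97  98]
 [143 164 144  86  47  42  43  48  57  69  92 126 138]
 [145 167 147  89  47  41  45  48  56  67  99 143 156]
 [146 161 139 101  88  81  67  59  57  68 100 136 145]
 [148 156 140 140 151 148 129  99  66  66  86 109 111]
 [150 162 156 166 182 182 170 144  90  72  88  94  82]
 [149 168 167 173 186 189 187 168 123 109 130 140 125]
```

The pointer has shifted 15.0 px in total, so its tip is at about row 270.5, level with the clip mark. The ball contact at about 0.2215 before the last press agrees. I back off and let everything settle.

>>> play_rows(
  targets=[
    [0,0,0,1,0,0,0],
    [0,0,0,0.5,0,0,0],
    [0,0,0,0,0,0,0],
    [0,0,0,0,0,0,0],
    [0,0,0,0,0,0,0],
    [0,0,0,0,0,0,0],
  ],
)

```text
time: 15.45
ee_pos: [0.4597, 0.1043, 0.2952]
tool_rot: [-0.033, 0.999, 0.0, -0.001]
ft_force: [-0.1, 0.1, 0.2]
grip_width: 0.009
gripper_force: 0.0
```

```bash
python3 look.py 11; python3 pt.py 11 256 | sed -n '22,25p'
python3 - <<'E'
from workcell import workorder
print(workorder.close_job())
E
```

```text
15.5 [0.4597 0.1043 0.2954] [ 1.1 -0.5  0.5]
drop 66.0 0.921
drop 61.6 0.842
 [144 167 147  90  49  42  42  48  57  68 100 143 155]
 [146 161 139 102  87  81  69  58  57  68  98 136 146]
 [148 156 140 140 152 148 128 100  68  66  85 108 110]
 [148 161 156 167 182 182 170 144  90  71  87  95  83]
the job is handed in; nothing more can be done
None
```

I brought the camera head down about 58 mm and let the pawl drop; by the pictures the pointer is level with the clip to within a few millimetres, the head held still and the arm is clear. The job is handed in, but I saw no verdict.

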